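# Open the hood and lap the doors of a test enclosure

### The arm

A 7-joint arm with a two-finger parallel gripper is mounted at the origin on a cart in front of the work surface, level with it; the furniture and walls round the work are solid. World frame = base frame: x ahead of the robot, y to its left, z up, the work surface at z = 0. Lengths are in m, angles in rad, forces in N, time in s.
With the tool pointing down it reaches from about 0.35 to 0.775 m from the base axis. Payload 3.1 kg.
Tool frame: the origin (TCP) lies midway between the tips of the shut fingers; the grasp point (between the pads) lies 19 mm behind it; z points along the fingers, y is the line along which they close (so a half turn about z gives the same grasp; the last joint's range is limited). The gripper opens to 85 mm and grips with 20 to 120 N. Pads are 22 mm wide; open, the fingers measure 114 mm over their backs; the gripper's body (76 mm by 85 mm) begins 54 mm behind the grasp point. The pads swing forward as they close: fully open they stand 13 mm farther back than shut.
Start: joints at [1.173, 0.311, 0.014, 1.512, -0.004, 1.319, -0.027], TCP at [0.192, -0.516, 0.231] pointing down, gripper open.
Joint ranges: [-2.7, 2.7], [-0.3, 1.91], [-1.27, 1.3], [0.12, 2.57], [-1.44, 4.58], [0.2, 2.03], [-3.05, 3.05]. Speed limits (rad/s): [2.79, 2.79, 3.14, 3.14, 3.14, 3.14, 3.14].

### API

Orientations are given as [roll, pitch, yaw] about the fixed x, y, z axes, in that order (R = Rz(yaw) Ry(pitch) Rx(roll)).
In Python, from bench import * gives the robot as it stands. Calls block until the motion is done:
- goto(position, orientation): joint-space move of the TCP to a pose.
- move_l(position, orientation=None, speed=0.15, guard=None): straight line of the TCP; orientation=None keeps the orientation; speed is the mean speed in m/s. With guard (N) it stops when the force on the tool has changed by that much, and returns True; else False.
- movej(angles): joint-space move.
- set_gripper(opening): finger opening in m; the grip force is fixed at half the most; returns when the fingers have stopped.
- pause(seconds).
- ik(position, orientation): joint angles nearest the present ones, or None.
- observe(): the state.
- get_image(name): name is "scene" or "top" or "wrist"; returns a dict with "color" (400x640x3 uint8, red, green, blue), "z_map" (400x640 float32, m along the optical axis (not along the pixel's ray), 0 where there is no reading), "vfov" (degrees; the focal length in pixels is half the picture's height over the tangent of half this angle, whatever the lens; pixels are square), "cx", "cy" (the principal point, pixels), "world_from_camera" (4x4, takes a point from camera to world coordinates). Camera axes: x right, y down, z forward; pixel columns grow to the right and rows downward; lengths in m; the calibration is good to about 2 mm. A picture is of the moment at which its call begins.
A pose or a line that the arm cannot do raises Unreachable and nothing moves.
- hand_in(): hands the job in; it is judged then, once.
The state is a dict: "clock": time; "joint_pos": joint angles; "joint_vel": joint speeds; "tau": joint torques, N m; "eef_pos": TCP position; "tool_rot": TCP orientation; "contact_force": force on the tool from outside, world axes, zero at the start; "moment": the same for the moment, N m; "width": finger opening in m; "grip_force": force on a finger pad.
Only numpy, scipy, OpenCV 4.12 (cv2) and the standard library are available. Lean on these libraries where they do the work, as an engineer would, in place of code of your own. Each camera call takes 0.05 s, during which the arm holds its last target. There are 200 camera calls.

### The job

Get the grey test enclosure ready for loading from above: first raise its hood by the front lip until the springs hold it fully open. Then shut the two front doors without slamming them, the rebated right-hand leaf first and the flanged left-hand leaf last, so that the flange laps over the rebate and both are fully home. Leave the other things on the bench where they are.

Things in the scene. Friction and masses are not known exactly. Their poses are not given: they have to be found in the camera images.
- enclosure: Grey sheet-metal test enclosure fixed to the bench, 240 wide (own y) x 140 deep (own x) x 198 high, open at the front and under its hood. Origin: centre of its footprint on the bench. Own x points from front to back, y to its left seen from the front, z up; the front faces about toward the robot. Shut leaves have their outer faces in its plane x = -70 mm.
- hood (a joint): Angle (rad) of the hood on top, hinged at the back: 0 down, grows as the front rises, stop at 1.15. Springs in the hinge: below about 0.6 it falls shut, above that they carry it up to the stop and hold it. 1 N at the lip lifts it. A tab 100 wide hangs from the middle of its front edge in front of the leaves' tops, so they cannot shut while it is down; the pull lip is at the tab's foot.
- hood_hinge (a point): Point on the hood's hinge axis, mid-width: enclosure frame (70, 0, 192) mm; the axis runs along the enclosure's y.
- hood_lip (a point): Point under the hood's flat pull lip, mid-width, 18 mm behind its front edge. The lip is bare steel, 100 wide, 5 thick and sticks out 30 mm from the tab toward the robot. Hood down: enclosure frame (-100, 0, 160) mm. Moves with the hood.
- rebated_leaf (a joint): Angle (rad) of the right-hand door (own -y side): 0 shut, grows as it opens toward the robot, stop at 1.6. 12 thick, 25 to 185 mm above the bench, no handle. Along its free edge the outer half of the thickness is cut away over 23 mm (the rebate), leaving a tongue. Stays where it is left; 0.5 N at the edge moves it.
- rebated_leaf_hinge (a point): Point on the right-hand door's vertical hinge axis, 105 mm above the bench: enclosure frame (-70, -119) mm. The door's outer face passes through this axis.
- rebated_leaf_edge (a point): Point on the end of the rebated door's tongue, its outer side (6 mm under the door's outer face), 123 mm from the hinge axis, 105 mm above the bench.
- flanged_leaf (a joint): Angle (rad) of the left-hand door (own +y side): 0 shut, grows as it opens toward the robot, stop at 1.6. Thickness and height as the other. Along its free edge a 5 mm flange projects 23 mm, flush with the outer face, and laps over the other's rebate. Shut first, it stops the other about 0.1 rad ajar. Stays where it is left; 0.5 N at the edge moves it.
- flanged_leaf_hinge (a point): Point on the left-hand door's vertical hinge axis, 105 mm above the bench: enclosure frame (-70, +119) mm. The outer face passes through this axis. A D handle stands 26 mm off the outer face, 98 mm from the axis, 45 to 95 mm above the bench.
- flanged_leaf_edge (a point): Point on the end of the flange, outer face, 135 mm from the hinge axis, 105 mm above the bench.
- hex_keys: Bystander: red folding hex-key set, 34x92x21 mm; origin at its underside's centre.
- eraser_block: Bystander: red sanding block, 26x48x15 mm; origin at its underside's centre.
- usb_stick: Bystander: blue USB stick, 18x54x9 mm; origin at its underside's centre.
- component_reel: Bystander: white component reel lying flat, 130 diameter x 12 mm; origin at its underside's centre.
- spare_board: Bystander: small green circuit board, 44x60x14 mm; origin at its underside's centre.

How it is judged:
On the way, in this order (a step that is already met when the one before it is completed fails the run):
1. the hood is up at its stop (value of joint hood above 1 rad), for 0.2 s.
2. the rebated leaf is shut while the flanged leaf still stands open (value of joint rebated_leaf below 0.05 rad and value of joint flanged_leaf above 0.25 rad), for 0.1 s.
3. the flanged leaf is shut over the rebated leaf (value of joint each of rebated_leaf, flanged_leaf below 0.035 rad), for 0.2 s.
At the end, for the whole second after the job is handed in: The hood stands open at rest, held by its springs (over 1.0 rad), and both leaves are shut (each under 0.035 rad, about 4 mm at the free edge), the flange lapping over the rebate (all of step 3 and value of joint hood above 1 rad and velocity of joint hood below 0.1 rad/s); the robot touches nothing.
It fails at once if a leaf was slammed (closing faster than 4 rad/s) (velocity of joint any of rebated_leaf, flanged_leaf below -4 rad/s).
It fails at once if a bystander was moved by more than 40 mm (distance of any of hex_keys, eraser_block, usb_stick, component_reel, spare_board from where it was at the start of the episode above 0.04 m).
It also fails if it takes over 64 s, if anything falls off the work surface, if the arm or the gripper's body presses on something with over 40 N, if the wrist force passes 120 N, or if a joint passes its speed limit or range.

## Working session

There is one attempt and no reset: what is moved stays moved. The work goes in short steps, each a Python script; the robot and the scene stay as the last script left them, time stands still between calls to the robot, and variables do not carry over. Pictures are saved under pics/ and viewed, at most 10 in all, crops included, and the job is handed in when it is done.

```bash
ls; mkdir -p pics; python3 - <<'E'
from bench import *
import cv2,numpy as np
a=[]
for n in("scene","top"):
    i=get_image(n); np.savez(f"pics/{n}0.npz",**i); print(n,i["vfov"],i["cx"],i["cy"],np.round(i["world_from_camera"],3).tolist()); cv2.imwrite(f"pics/{n}0.png",i["color"][:,:,::-1])
s=observe(); print(s["clock"],s["eef_pos"],s["tool_rot"])
E
```

```text
pics
scene 55.938831250398934 316.08830212348545 206.53534831182603 [[-0.674, -0.459, 0.579, 0.091], [-0.739, 0.417, -0.529, 0.411], [0.001, -0.784, -0.62, 0.654], [0.0, 0.0, 0.0, 1.0]]
top 55.50057258406193 312.48370610483755 202.98947241419833 [[-0.014, -0.995, 0.094, 0.471], [-0.999, 0.017, 0.028, -0.065], [-0.029, -0.094, -0.995, 1.03], [0.0, 0.0, 0.0, 1.0]]
0.1 [ 0.1913513  -0.5149317   0.23030697] [-3.13941737e+00  1.36528944e-04  3.55901701e-01]
```

View pics/scene0.png

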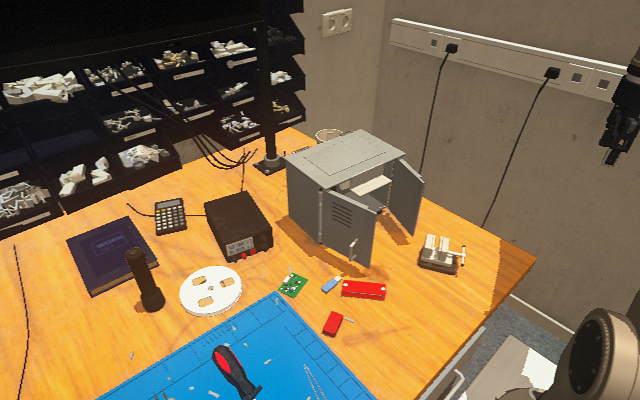

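View pics/top0.png

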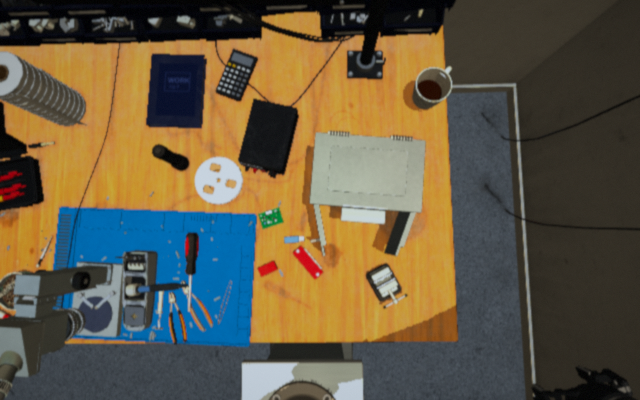

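The top view shows the enclosure's roof at about (315–425, 135–210), both leaves open toward the robot (left leaf near (318,230), right leaf near (400,230)), and the lip at (363,214). The hex keys and USB stick lie near the left leaf, at (307,262) and (295,239). Next I'll measure the enclosure pose and the leaf angles.

```bash
cat > h.py <<'E'
import numpy as np,cv2
def cloud(i):
    z=i["z_map"];f=200/np.tan(np.radians(float(i["vfov"]))/2)
    v,u=np.mgrid[:400,:640]
    p=np.stack([(u-i["cx"])*z/f,(v-i["cy"])*z/f,z],-1)
    M=i["world_from_camera"];P=p@M[:3,:3].T+M[:3,3];P[z==0]=np.nan
    return P
E
python3 - <<'E'
from h import *
for n in("top","scene"):
    i=dict(np.load(f"pics/{n}0.npz"));P=cloud(i);c=i["color"].astype(int)
    grey=(c.max(-1)-c.min(-1)<40)
    x,y,z=P[...,0],P[...,1],P[...,2]
    box=(x>.3)&(x<.8)&(y<0.05)&(y>-.5)
    roof=box&(z>.185)&(z<.215)
    k,lab,st,_=cv2.connectedComponentsWithStats(roof.astype(np.uint8));roof=lab==1+st[1:,4].argmax()
    r=cv2.minAreaRect(P[roof][:,:2].astype(np.float32)*1000);print(n,"roof",r,np.median(z[roof]),roof.sum());print(cv2.boxPoints(r).round(1).tolist())
    d=box&(z>.04)&(z<.182)&grey
    k,lab,st,ce=cv2.connectedComponentsWithStats(d.astype(np.uint8))
    for j in range(1,k):
        if st[j,4]>40:
            q=P[lab==j];print(st[j].tolist(),"min",q.min(0).round(3),"max",q.max(0).round(3))
    red=box&(z<.04)&(z>.004)
    k,lab,st,ce=cv2.connectedComponentsWithStats(red.astype(np.uint8))
    for j in range(1,k):
        if st[j,4]>40:
            q=P[lab==j];print("low",st[j].tolist(),q.min(0).round(3),q.max(0).round(3),c[lab==j].mean(0).astype(int))
E
```

```text
top roof ((606.065673828125, -162.57420349121094), (246.41786193847656, 202.22610473632812), 84.60250091552734) 0.19833985250077724 8225
[[493.79998779296875, -275.70001220703125], [695.0999755859375, -294.70001220703125], [718.2999877929688, -49.400001525878906], [517.0, -30.399999618530273]]
[278, 112, 19, 61, 745] min [0.647 0.003 0.04 ] max [0.8   0.049 0.077]
[341, 206, 45, 18, 614] min [ 0.505 -0.205  0.16 ] max [ 0.544 -0.105  0.182]
[385, 211, 25, 44, 460] min [ 0.436 -0.261  0.04 ] max [ 0.539 -0.219  0.182]
[371, 266, 21, 17, 179] min [ 0.361 -0.233  0.041] max [ 0.4   -0.182  0.061]
[376, 277, 22, 17, 188] min [ 0.334 -0.246  0.04 ] max [ 0.373 -0.196  0.062]
low [280, 117, 18, 58, 112] [0.647 0.002 0.005] [0.8   0.049 0.04 ] [58 39 23]
low [284, 235, 20, 8, 121] [ 0.464 -0.01   0.004] [0.482 0.042 0.012] [132 160 182]
low [293, 246, 30, 33, 443] [ 0.369 -0.059  0.004] [0.453 0.017 0.027] [198  48  50]
low [366, 263, 36, 43, 458] [ 0.301 -0.267  0.004] [ 0.405 -0.175  0.04 ] [103  98  85]
scene roof ((619.533447265625, -163.6049346923828), (248.16162109375, 169.57133483886
[... 491 characters left out ...]
0.396 -0.184  0.06 ]
[443, 238, 6, 13, 55] min [ 0.338 -0.244  0.055] max [ 0.361 -0.202  0.059]
low [344, 191, 71, 46, 613] [ 0.431 -0.28   0.005] [ 0.671 -0.217  0.04 ] [104  94  79]
low [319, 205, 3, 28, 59] [ 0.598 -0.144  0.017] [ 0.681 -0.064  0.023] [121 111  95]
low [289, 210, 60, 48, 355] [ 0.488 -0.053  0.014] [ 0.704 -0.033  0.04 ] [93 78 64]
low [420, 245, 46, 29, 698] [ 0.301 -0.271  0.004] [ 0.402 -0.175  0.04 ] [147 124  98]
low [353, 257, 18, 12, 79] [ 0.434 -0.066  0.023] [ 0.476 -0.054  0.04 ] [108  85  66]
low [321, 276, 21, 17, 152] [ 0.46  -0.01   0.004] [0.48  0.045 0.011] [155 174 194]
low [343, 280, 43, 18, 550] [ 0.368 -0.058  0.004] [0.452 0.018 0.023] [237  53  40]
```

```bash
cat >> h.py <<'E'
YAW=np.radians(-5.45);O=np.array([.627,-.166])
R2=np.array([[np.cos(YAW),-np.sin(YAW)],[np.sin(YAW),np.cos(YAW)]])
def own(P):
    Q=P.copy();Q[...,:2]=(P[...,:2]-O)@R2;return Q*1000
def world(x,y,z): return np.append(O+R2@np.array([x,y])/1000,z/1000)
E
python3 - <<'E'
from h import *
for n in("top","scene"):
    i=dict(np.load(f"pics/{n}0.npz"));Q=own(cloud(i));x,y,z=np.moveaxis(Q,-1,0)
    pr=lambda s,m:print(n,s,m.sum(),np.nanpercentile(Q[m],[2,50,98],axis=0).round(0).tolist())
    pr("lip",(abs(y)<60)&(x<-75)&(x>-140)&(z>150)&(z<175))
    pr("roof",(abs(y)<140)&(x<120)&(x>-130)&(z>190)&(z<205))
    side=(z>40)&(z<180)&(x>-50)&(x<60)&(y>105)&(y<135)
    if side.sum()>50:
        pr("side",side);print(np.polyfit(x[side],y[side],1))
    for s in(1,-1):
        m=(z>30)&(z<188)&(x<-80)&(x>-230)&(s*y>55)&(s*y<180)
        pr("leaf%d"%s,m)
        q=Q[m];a=np.arctan2(-70-q[:,0],119-s*q[:,1]);r=np.hypot(-70-q[:,0],119-s*q[:,1])
        far=r>70;print("ang",np.percentile(a[far],[5,25,50,75,95]).round(3),"r",np.percentile(r,[90,98,100]).round(0))
        t=q[q[:,2]>175]
        if len(t)>5:print(" topedge",len(t),cv2.fitLine(t[:,:2].astype(np.float32),cv2.DIST_HUBER,0,.01,.01).ravel())
E
```

```text
top lip 604 [[-118.0, -46.0, 161.0], [-103.0, 2.0, 165.0], [-89.0, 50.0, 168.0]]
top roof 8160 [[-86.0, -116.0, 195.0], [-9.0, 1.0, 198.0], [72.0, 119.0, 202.0]]
top leaf1 276 [[-194.0, 83.0, 93.0], [-144.0, 98.0, 184.0], [-91.0, 114.0, 187.0]]
ang [1.202 1.245 1.286 1.316 1.505] r [111. 129. 135.]
 topedge 244 [   0.9725823     0.23255911 -139.56998      96.46819   ]
top leaf-1 760 [[-227.0, -106.0, 35.0], [-137.0, -88.0, 141.0], [-85.0, -72.0, 187.0]]
ang [1.111 1.144 1.168 1.19  1.284] r [119. 162. 169.]
 topedge 257 [   0.95092225   -0.30942994 -136.17606     -90.68718   ]
scene lip 515 [[-121.0, -45.0, 161.0], [-101.0, 6.0, 164.0], [-88.0, 52.0, 174.0]]
scene roof 3920 [[-90.0, -114.0, 193.0], [-21.0, 17.0, 198.0], [68.0, 123.0, 200.0]]
scene side 1202 [[-47.0, 120.0, 43.0], [2.0, 121.0, 115.0], [57.0, 123.0, 178.0]]
[-2.93207807e-03  1.21241898e+02]
scene leaf1 2894 [[-201.0, 85.0, 34.0], [-146.0, 101.0, 119.0], [-83.0, 118.0, 185.0]]
ang [1.3   1.319 1.326 1.334 1.404] r [126. 136. 137.]
 topedge 369 [   0.9680993    0.2505668 -144.64534     99.64478  ]
scene leaf-1 1719 [[-189.0, -103.0, 34.0], [-141.0, -86.0, 118.0], [-83.0, -72.0, 185.0]]
ang [1.115 1.147 1.169 1.185 1.221] r [123. 128. 167.]
 topedge 227 [   0.9592517   -0.282553  -137.38722    -87.86965  ]
```

```bash
sed -i 's/-.166\]/-.165]/' h.py; cat >> h.py <<'E'
def leafpt(s,a,r,h,z):  # s=+1 left(flanged), -1 right
    x=-70-r*np.sin(a)-h*np.cos(a); y=119-r*np.cos(a)+h*np.sin(a)
    return world(x,s*y,z)
def hoodpt(th,h,rx=-172,rz=-32): # h: distance below lip underside
    rz=rz-h;c,s=np.cos(th),np.sin(th)
    return world(70+rx*c+rz*s,0,192-rx*s+rz*c)
def ori(pdeg,dy=0): return [np.pi,np.radians(pdeg),YAW+dy]
E
python3 - <<'E'
from bench import *
from h import *
for p in(-75,-60,-50,-40,-30):
    f=lambda P,o:'.' if ik(P,o) is not None else 'X'
    print(p,"pre",f(world(-200,0,140),ori(p)),f(world(-180,0,140),ori(p)),f(world(-200,0,300),ori(p)),"lift",''.join(f(hoodpt(t,15),ori(p)) for t in np.arange(0,1.2,.1)),
     "R",''.join(f(leafpt(-1,a,95,25,135),ori(p)) for a in np.arange(1.3,-.1,-.1)),"L",''.join(f(leafpt(1,a,95,25,135),ori(p)) for a in np.arange(1.3,-.1,-.1)))
E
```

```text
-75 pre X X X lift XXXXXXXX.... R XXXXXXXXXXXXXX L XXXXXXXXXXXXXX
-60 pre X X X lift ..........XX R ....XXXXXXX... L XXXXXXXXXXXXXX
-50 pre X X X lift ....X....... R .............. L XXXXXXXX......
-40 pre . . X lift ............ R .............. L .....XXXXXXX..
-30 pre . . . lift ............ R .............. L ..............
```

```bash
cat >> h.py <<'E'
def lift(th,d=25,off=11,p=40):
    p=np.radians(p);n=np.array([np.cos(p),np.sin(p)]);t=np.array([np.sin(p),-np.cos(p)])
    rx,rz=-188,-32;c,s=np.cos(th),np.sin(th)
    q=np.array([70+rx*c+rz*s,192-rx*s+rz*c])-off*n+d*t
    return world(q[0],0,q[1])
E
python3 - <<'E'
from bench import *
from h import *
o=ori(-40)
ths=np.linspace(0,.95,11)
print([ik(lift(t),o) is not None for t in ths], ik(world(-165,0,300),o) is not None, ik(lift(0,25,45),o) is not None)
set_gripper(0.0)
goto(world(-165,0,300),o)
print(move_l(lift(0,25,45),o,speed=.12,guard=8), observe()["contact_force"].round(1))
print(move_l(lift(0,25,14),o,speed=.08,guard=8),observe()["contact_force"].round(1))
i=get_image("scene");cv2.imwrite("pics/s1.png",cv2.resize(i["color"][100:300,220:480,::-1],None,fx=3,fy=3))
s=observe();print(s["clock"],own(np.array(s["eef_pos"])).round(1))
E
```

```text
[True, True, True, True, True, True, True, True, True, True, True] True FalseTraceback (most recent call last):
  File "<stdin>", line 8, in <module>
bench.Unreachable: the arm cannot follow that straight line within its joint ranges
```

```bash
python3 - <<'E'
from bench import *
from h import *
for p in(-30,-35,-40,-45):
  for z in(115,125,135,145):
    print(p,z,''.join('.' if ik(world(x,0,z),ori(p)) is not None else 'X' for x in range(-200,-90,10)))
s=observe();print(s["clock"],own(np.array(s["eef_pos"])).round(1),s["joint_pos"].round(2))
print(ik(world(-140,0,135),ori(-40)))
E
```

```text
-30 115 ...........
-30 125 ...........
-30 135 ...........
-30 145 ...........
-35 115 ...........
-35 125 ...........
-35 135 ...........
-35 145 ...........
-40 115 XXXXXXXXXXX
-40 125 ...........
-40 135 ...........
-40 145 ...........
-45 115 XX.........
-45 125 XX.........
-45 135 X..........
-45 145 XXX........
2.5333 [-164.7   -1.   300.6] [ 0.42 -0.3   0.01  2.16 -0.36  0.64 -1.01]
[ 2.74093881e-01  1.42979183e-03  1.38577388e-01  2.39869402e+00
 -1.24878181e+00  2.13354110e-01 -8.24370601e-02]
```

```bash
cat > a.py <<'E'
from bench import *
from h import *
import sys
p=int(sys.argv[1])
o=ori(-p)
goto(world(-165,0,240),o)
print(observe()["joint_pos"].round(2))
print(move_l(lift(0,25,40,p),o,speed=.12,guard=8), observe()["contact_force"].round(1))
print(move_l(lift(0,25,14,p),o,speed=.08,guard=8),observe()["contact_force"].round(1))
i=get_image("scene");cv2.imwrite("pics/s1.png",cv2.resize(i["color"][100:300,220:480,::-1],None,fx=3,fy=3))
s=observe();print(s["clock"],own(np.array(s["eef_pos"])).round(1),s["joint_pos"].round(2))
E
python3 a.py 35
```

```text
[ 0.43 -0.2  -0.01  2.2  -0.34  0.58 -1.02]
False [-0.  -1.   0.6]
False [-0.1 -0.3  0.2]
4.6167 [-115.2    0.   131.7] [ 0.31  0.07  0.05  2.28 -0.66  0.26 -0.7 ]
```

View pics/s1.png

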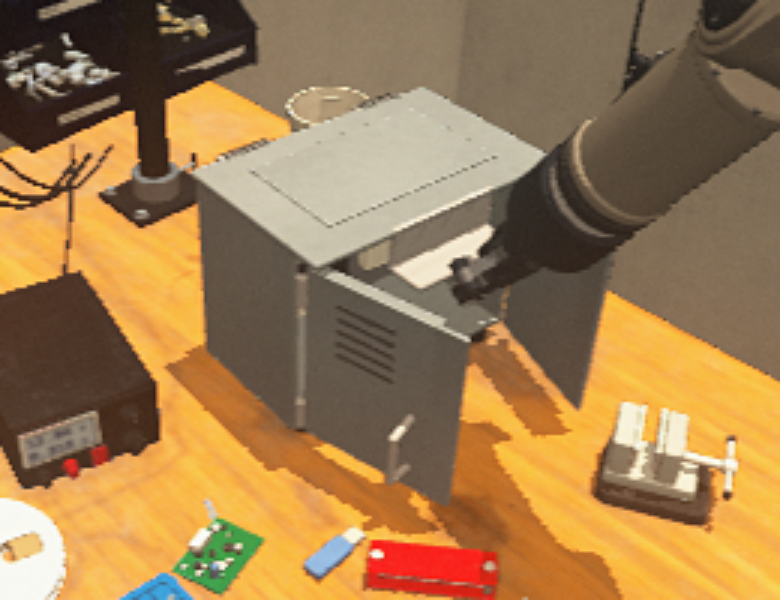

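The picture shows the gripper at (475,280) between the leaves, just in front of the lip at (440,265), and both leaves clear of it. Now I'll lift.

```bash
python3 - <<'E'
from bench import *
from h import *
o=ori(-35)
for t in np.linspace(.1,.9,9):
    try: move_l(lift(t,25,9,35),o,speed=.12)
    except Unreachable: print("unreach",t); break
    s=observe();print(round(t,2),s["contact_force"].round(1),own(np.array(s["eef_pos"])).round(0))
    if t>.25 and t<.35:
        i=get_image("scene");cv2.imwrite("pics/s2a.png",cv2.resize(i["color"][80:300,220:480,::-1],None,fx=2,fy=2))
i=get_image("scene");cv2.imwrite("pics/s2b.png",cv2.resize(i["color"][80:300,220:480,::-1],None,fx=2,fy=2))
print(observe()["clock"])
E
```

```text
0.1 [-7.5  0.8 -0.9] [-119.    1.  149.]
0.2 [-11.3   0.8  -0.3] [-120.    1.  167.]
0.3 [-13.    1.3   1. ] [-119.    1.  185.]
0.4 [-2.3  0.2 -0.2] [-110.    0.  209.]
0.5 [ 0.  -0.2 -0.4] [-102.   -0.  230.]
0.6 [-0.1 -0.4 -0.2] [-96.  -0. 247.]
0.7 [-0.2 -0.3 -0.4] [-87.  -0. 263.]
0.8 [-0.4  0.1  0.1] [-77.   0. 279.]
0.9 [ 0.4  0.2 -0.1] [-65.   0. 293.]
7.5167
```

View pics/s2b.png

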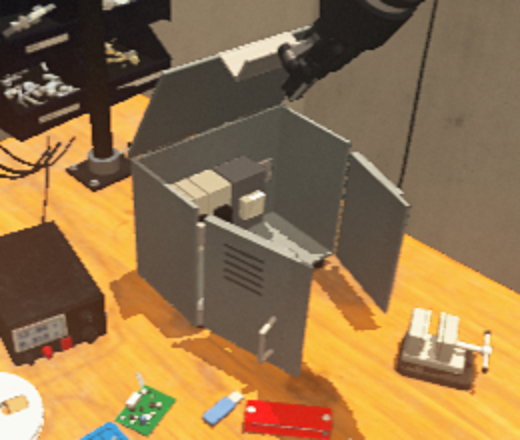

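The hood is open, with its panel tilted up over (140–310, 40–150), and the gripper stands at its lip around (300,80). I'll retreat, check the hood angle and shut the right leaf.

```bash
cat > b.py <<'E'
from bench import *
from h import *
def shut(s,a0,r,z,p):
    o=ori(p)
    goto(leafpt(s,a0,r,60,260),o)
    print("down",move_l(leafpt(s,a0,r,45,z),o,speed=.15,guard=8))
    for a in np.linspace(a0,0.1,9):
        hh=10+5*np.sin(a)
        if move_l(leafpt(s,a,r,hh,z),o,speed=.1,guard=12): print("stop at",a);break
    print(observe()["contact_force"].round(1))
    for h in (8,5,2,-1,-4):
        g=move_l(leafpt(s,0,r,h,z),o,speed=.03,guard=5);c=observe()
        print(h,g,c["contact_force"].round(1),own(np.array(c["eef_pos"])).round(1))
        if g:break
    print(observe()["clock"])
def angles(tag):
    for n in("scene","top"):
        i=get_image(n);Q=own(cloud(i));x,y,z=np.moveaxis(Q,-1,0)
        np.savez(f"pics/{tag}{n}.npz",**i)
        m=(abs(y)<115)&(z>235)&(z<330)&(x>-60)&(x<60)
        if m.sum()>30:
            q=np.polyfit(x[m],z[m],1);print(n,"hood slope angle",np.arctan(-1/q[0]) if 0 else np.arctan(-q[0]) ,m.sum())
        for s in(1,-1):
            m=(z>100)&(z<180)&(x<-60)&(x>-230)&(s*y>10)&(s*y<140)
            if m.sum()>30:
                q=Q[m];r=np.hypot(-70-q[:,0],119-s*q[:,1]);k=r>60
                print(n,s,k.sum(),np.percentile(np.arctan2(-70-q[k,0],119-s*q[k,1]),[10,50,90]).round(3))
        cv2.imwrite(f"pics/{tag}{n}.png",cv2.resize(i["color"][80:300,220:480,::-1],None,fx=2,fy=2))
E
python3 - <<'E'
from b import *
move_l(world(-160,0,310),speed=.2)
angles("c")
shut(-1,1.25,95,140,-30)
angles("d")
E
```

```text
scene hood slope angle 0.9362239019955552 1844
scene 1 962 [1.306 1.318 1.331]
scene -1 574 [1.119 1.171 1.201]
top hood slope angle 0.824299616190268 1419
top -1 167 [1.107 1.158 1.186]
down False
[-0.4 -0.1  0.3]
8 True [ 0.4 -0.1  0.5] [-80.2 -24.5 138.9]
13.0583
scene hood slope angle 0.936905163023276 1854
scene 1 964 [1.306 1.317 1.331]
scene -1 281 [-0.043  0.024  0.314]
top hood slope angle 0.8232878628958553 1425
top -1 159 [-0.049  0.027  0.202]
```

View pics/dscene.png

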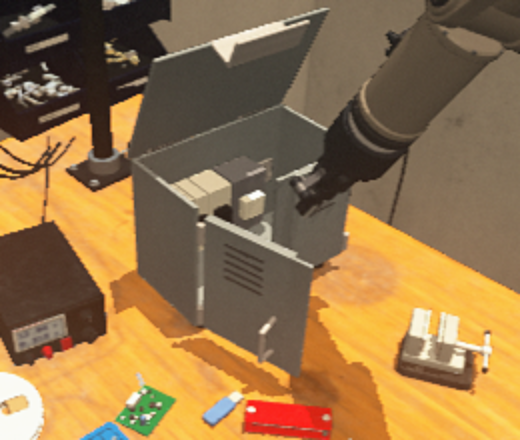

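The right leaf is nearly shut, with the gripper at (310,185), and the hood stands fully open. The guard probably tripped early, so I'll press the leaf home and measure its face.

```bash
python3 - <<'E'
from b import *
for h in(6,4,2,0,-2,-4):
    g=move_l(leafpt(-1,0,95,h,140),speed=.03,guard=10);pause(.1);c=observe()
    print(h,g,c["contact_force"].round(1),own(np.array(c["eef_pos"])).round(1))
    if g or c["contact_force"][0]<-5:break
move_l(leafpt(-1,0.1,100,60,200),speed=.2)
for n in("scene","top"):
    i=get_image(n);Q=own(cloud(i));x,y,z=np.moveaxis(Q,-1,0)
    m=(z>35)&(z<178)&(x<-55)&(x>-110)&(y<-30)&(y>-112)
    print(n,m.sum(),np.polyfit(y[m],x[m],1),np.median(x[m]))
    q=np.abs(y)<112
    m=q&(z>210)&(z<420)&(x>-60)&(x<90)
    # hood panel: keep max-x side, |y|>60 only (no tab)
    m&=abs(y)>60
    print("hood",m.sum(),np.arctan(-1/np.polyfit(z[m],x[m],1)[0]))
print(observe()["clock"])
E
```

```text
6 True [ 0.2 -0.7 -0.7] [-80.2 -23.6 137.2]
scene 912 [ 2.77102825e-03 -7.23002600e+01] -72.43985702563084
hood 1222 1.1578216926861282
top 203 [ 1.88894762e-03 -7.08400162e+01] -70.95427450922399
hood 753 1.126740819570167
14.15
```

The right leaf is home (slope 0.003 rad) and the hood is at about 1.15 rad. Next is the left leaf.

```bash
python3 - <<'E'
from b import *
move_l(world(-200,-60,310),speed=.25)
shut(1,1.31,105,140,-30)
for h in(6,4,2,0,-2,-4):
    g=move_l(leafpt(1,0,105,h,140),speed=.03,guard=10);pause(.1);c=observe()
    print(h,g,c["contact_force"].round(1),own(np.array(c["eef_pos"])).round(1))
    if g or c["contact_force"][0]<-5:break
move_l(leafpt(1,0,105,150,240),speed=.2)
for n in("scene","top"):
    i=get_image(n);Q=own(cloud(i));x,y,z=np.moveaxis(Q,-1,0)
    for a,b in((-112,-30),(5,112)):
        m=(z>100)&(z<178)&(x<-55)&(x>-110)&(y<b)&(y>a)
        if m.sum()>30:print(n,m.sum(),np.polyfit(y[m],x[m],1),np.median(x[m]))
    m=(abs(y)<112)&(z>210)&(z<420)&(x>-60)&(x<90)&(abs(y)>60)
    print("hood",m.sum(),np.arctan(-1/np.polyfit(z[m],x[m],1)[0]))
    if n=="scene":cv2.imwrite("pics/e.png",cv2.resize(i["color"][80:300,220:480,::-1],None,fx=2,fy=2))
print(observe()["clock"])
E
```

```text
down False
[-0.6  0.3  0.3]
8 True [ 0.1 -0.2  0. ] [-80.2  14.5 138.8]
20.0583
6 True [-0.4  0.   0.3] [-80.3  14.7 137.1]
scene 603 [ 2.12586336e-04 -7.24775633e+01] -72.51481708131348
scene 953 [ 3.52595874e-03 -7.24019869e+01] -72.19557910479752
hood 1230 1.1584240090567623
top 119 [ 3.82526387e-04 -7.10199658e+01] -71.02712034224193
top 156 [-1.71996634e-03 -7.04973835e+01] -70.6377960811045
hood 754 1.1275377374109703
21.4833
```

View pics/e.png

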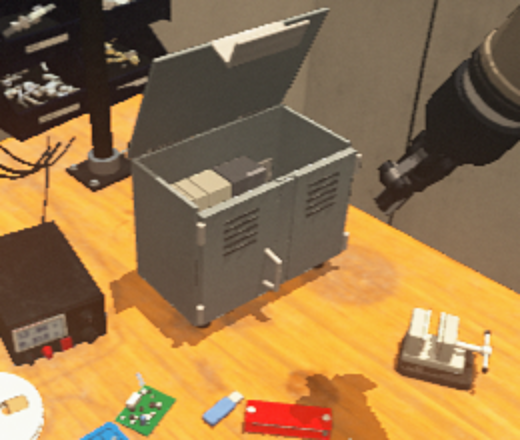

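Both leaves are flush (the seam is at about (288,230)), the hood is up, the gripper is clear at (390,190), and the bystanders haven't moved.

```bash
python3 -c "
from bench import *
print(hand_in())"
```

```text
the job is handed in; nothing more can be done
None
```

The job is handed in: the hood stands open at about 1.15 rad, the right leaf was shut first and the left lapped over it (both within about 0.004 rad of shut), no bystander visibly moved, and it took about 21.5 s; the judge's result wasn't shown.

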